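# Set up a still life on the desk

### The job

Set up the still life for drawing: stand the ink bottle upright in the middle of the closed book's cover, with the pillar candle to the left of it and the round pin tin (the one nearer the robot) to the right (as seen from the robot), all three in one line along the book's lengthwise middle, 8 cm from the bottle to each neighbour, centre to centre. Lay the matchbox flat on the middle of the pencil tin's lid, lengthwise along the tin, and the eraser flat on the middle of the matchbox, lengthwise along it. Leave the hourglass, the tea light and the sharpener where they are.

Things in the scene. Friction and masses are not known exactly. Their poses are not given: they have to be found in the camera images.
- book: closed hardback book lying by itself flat on the desk, fixed: 166 (x) x 238 (y) x 16 mm thick. Origin: centre of its underside; cover at z = 16 mm. y runs along its long side, toward the left seen from the robot (to within 15 degrees); x points away from the robot, z up. It lies to the left or to the right of the robot's forward line.
- pencil_tin: closed flat rectangular tin, fixed to the desk: 71 (x) x 195 (y) x 21 mm high, flat lid at z = 21 mm (does not open). Origin: centre of its underside; y along its length, to the left seen from the robot (to within 15 degrees), z up. It lies on the other side (left or right of the robot's forward line) from the book.
- candle: thick round pillar candle standing on the desk, 56 mm across, 114 mm high, 0.26 kg. Origin: centre of its underside, z up.
- ink_bottle: small square glass bottle with a round screw cap (fixed): body 46 x 46 mm and 34 mm high, cap 31 mm across, 52 mm high in all, 0.13 kg. Origin: centre of its underside; x and y square to its sides, z up.
- pin_tin: small round brass tin with a lid (fixed to it) and a little knob on top: 47 mm across, lid's top at 25 mm, knob 9 mm across up to 34 mm, 0.06 kg. It stands within 0.7 m of the robot; a tin just like it, far back by the pile of books, is not meant and not listed. Origin: centre of its underside, z up.
- matchbox: matchbox lying flat, 37 (x) x 53 (y) x 16 mm (z), 0.03 kg. Origin: centre of its underside; y along its length, z up.
- eraser: eraser in a card sleeve lying flat, 20 (x) x 44 (y) x 12 mm (z), 0.02 kg. Origin: centre of its underside; y along its length, z up.
- hourglass: bystander: glass sand timer on a round foot, 61 mm across, 159 mm high, stands loose behind the things to be moved (another, far off at the right by the lamp, is not meant). Origin: centre of its underside.
- tea_light: bystander: tea light in a round metal cup, 38 mm across, 15 mm high, loose, between the book and the pencil tin (another, far back by the pile of books, is not meant). Origin: centre of its underside.
- sharpener: bystander: small brass pencil sharpener, 17 x 25 x 14 mm, loose, behind the things to be moved. Origin: centre of its underside.
There are look-alikes about, which are no part of the job. There is more than one size of the pin_tin; the one meant has the size given above.

How it is judged:
By the outcome, as a careful person would: the job done as asked, in the order asked, and still so for the second after the job is handed in, with the robot touching nothing.
It also fails if it takes over 112 s, if anything falls off the work surface, if the arm or the gripper's body presses on something with over 40 N, if the wrist force passes 120 N, or if a joint passes its speed limit or range.

### The arm

A 6-joint arm with a two-finger parallel gripper is mounted at the origin on a cart in front of the work surface, level with it; the furniture and walls round the work are solid. World frame = base frame: x ahead of the robot, y to its left, z up, the work surface at z = 0. Lengths are in m, angles in rad, forces in N, time in s.
With the tool pointing down it reaches from about 0.3 to 0.775 m from the base axis. Payload 14.6 kg.
Tool frame: the origin (TCP) lies between the finger pads; the fingertips stand nose_length ahead of it and the grasp point (between the pads) is the TCP (nose_length is the distance from the TCP to the fingertips, in m); z points along the fingers, y is the line along which they close (so a half turn about z gives the same grasp; the last joint's range is limited). The gripper opens to 85 mm and grips with 20 to 120 N. Pads are 22 mm wide; open, the fingers measure 114 mm over their backs; the gripper's body (76 mm by 85 mm) begins 54 mm behind the grasp point. The pads swing forward as they close: fully open they stand 13 mm farther back than shut.
Start: joints at [1.176, 0.3, 1.521, -0, 1.321, -0.067], TCP at [0.177, 0.521, 0.25] pointing down, gripper open.
Joint ranges: [-3.03, 3.03], [-0.79, 2.21], [0.23, 2.52], [-1.04, 4.18], [0, 3.07], [-2.55, 2.55]. Speed limits (rad/s): [2.22, 2.22, 2.57, 3.14, 3.14, 3.14].

### API

Orientations are given as a rotation vector (axis times angle).
In Python, from rig import * gives the robot as it stands.
- The arm moves only by the shell command python3 -m inch 'ROWS' [OPENING]. ROWS is a JSON object of lists of equal length, an entry for each row: "delta_pos": the shift along the tool's x, y, z in cm, a list of three; "angular": the turn, a rotation vector about the tool's x, y, z in degrees, a list of three. A call has 1 to 8 rows; each row shifts and turns the commanded pose from where the row before left it, along the tool's axes as they then stand; what a row does not reach is not made up. A row lasts 1/8 s, in which the tool goes at most 62.5 mm and 10.7 degrees, less where a joint would pass 70% of its speed; a pose out of reach is approached as far as the arm can. A call with a gripper value outside its range is refused whole. OPENING is the opening, from 0 (shut) to 1 (fully open), set as the call begins (- or left out, the last holds). The fingers move at their own pace and stop on an object; the grip force is fixed at half the most. Time passes only in rows, so rows that do not move let the fingers close. It gives the time, the measured TCP pose, the force, the opening and the grip force at its end, in the units of the state.
- state(): the state, without advancing time (a new reading comes with each control period).
- camera(name): name is "side" or "top"; returns a dict with "frame" (480x640x3 uint8, red, green, blue), "depth" (480x640 float32, m along the optical axis (not along the pixel's ray), 0 where there is no reading), "fov_y" (degrees; the focal length in pixels is half the picture's height over the tangent of half this angle, whatever the lens; pixels are square), "cx", "cy" (the principal point, pixels), "T" (4x4, takes a point from camera to world coordinates). Camera axes: x right, y down, z forward; pixel columns grow to the right and rows downward; lengths in m; the calibration is good to about 2 mm. A picture is of the moment at which its call begins.
- finish_job(): hands the job in; it is judged then, once.
The state is a dict: "time": time; "q": joint angles; "qvel": joint speeds; "joint_efforts": joint torques, N m; "position": TCP position; "orientation": TCP orientation; "ft_force": force on the tool from outside, world axes, zero at the start; "moment": the same for the moment, N m; "finger_gap": finger opening in m; "grip_force": force on a finger pad.
Only numpy, scipy, OpenCV 4.12 (cv2) and the standard library are available. Lean on these libraries where they do the work, as an engineer would, in place of code of your own. Each camera call takes 0.05 s, during which the arm holds its last target. There are 200 camera calls.

## Working session

There is one attempt and no reset: what is moved stays moved. The work goes in short steps, Python scripts to look and compute and a shell command to move; the robot and the scene stay as the last step left them, time stands still between calls to the robot, and variables do not carry over. Pictures are saved under pics/ and viewed, at most 14 in all, crops included, and the job is handed in when it is done.

```bash
mkdir -p pics; ls; python3 - <<'E'
from rig import *
import cv2,numpy as np
s=state();print({k:np.round(v,3).tolist() for k,v in s.items()})
for n in ["top","side"]:
    c=camera(n);np.savez(f"pics/{n}0.npz",**c);cv2.imwrite(f"pics/{n}0.png",c["frame"][:,:,::-1]);print(n,c["fov_y"],c["cx"],c["cy"],np.round(c["T"],3).tolist())
E
```

```text
pics
{'time': 0.0, 'q': [1.176, 0.3, 1.522, 0.0, 1.321, -0.067], 'qvel': [0.0, 0.001, 0.0, -0.001, -0.0, -0.0], 'joint_efforts': [-0.0, -54.349, -36.18, -0.0, 0.004, 0.0], 'position': [0.177, 0.521, 0.25], 'orientation': [-0.513, -3.099, 0.002], 'ft_force': [0.523, 0.369, 0.355], 'moment': [-0.013, -0.013, -0.025], 'grip_force': 0.0, 'finger_gap': 0.085}
top 53.526468633097835 325.1947971402692 238.35287007460516 [[-0.027, -0.996, 0.09, 0.475], [-1.0, 0.028, 0.013, 0.018], [-0.015, -0.09, -0.996, 1.182], [0.0, 0.0, 0.0, 1.0]]
side 48.72943117168134 324.1112139172323 240.7161572509582 [[0.961, -0.175, 0.216, 0.346], [-0.278, -0.596, 0.753, -0.696], [-0.003, -0.784, -0.621, 0.643], [0.0, 0.0, 0.0, 1.0]]
```

View pics/top0.png

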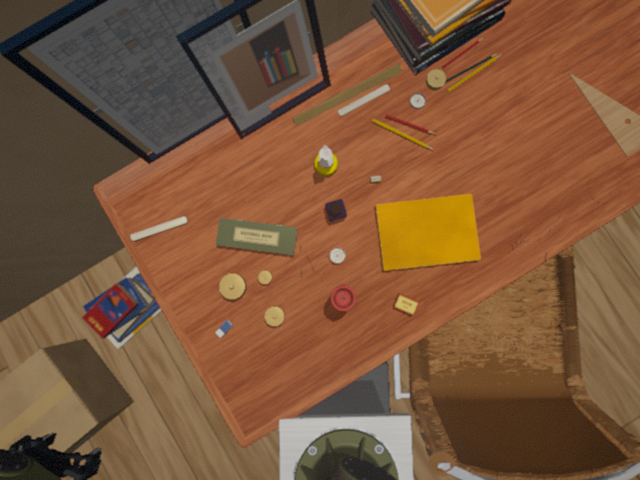

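View pics/side0.png

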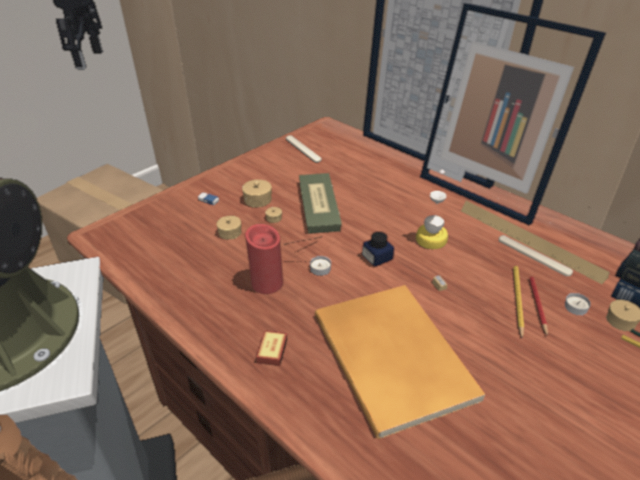

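Top view candidates: brass tins at (232,287) large, (265,278) small and (274,317) medium, plus a far one at (436,78). The others are the matchbox (406,304), eraser (224,328), candle (342,299), ink (336,210), hourglass (326,160), tea light (337,256), sharpener (376,180), pencil tin (257,237) and book (429,232). I'll choose the pin tin by its 47 mm diameter.

```bash
cat > h.py <<'E'
import cv2,numpy as np
def world(c):
    f=240/np.tan(np.radians(float(c["fov_y"]))/2);v,u=np.mgrid[:480,:640];d=c["depth"]
    P=np.stack([(u-c["cx"])*d/f,(v-c["cy"])*d/f,d,np.ones_like(d)],-1)
    return (P@np.array(c["T"]).T)[...,:3]
def seg(c,lo=.006,hi=.25,box=None):
    W=world(c);m=((W[...,2]>lo)&(W[...,2]<hi)&(c["depth"]>0))
    if box: m&=(W[...,0]>box[0])&(W[...,0]<box[1])&(W[...,1]>box[2])&(W[...,1]<box[3])
    n,l,st,ce=cv2.connectedComponentsWithStats(m.astype(np.uint8),connectivity=4)
    out=[]
    for i in range(1,n):
        if st[i,4]<25: continue
        p=W[l==i];zt=np.percentile(p[:,2],95)
        t=p[p[:,2]>zt-.006][:,:2]
        r=cv2.minAreaRect((t*1000).astype(np.float32))
        e=cv2.boxPoints(r);a,b=e[1]-e[0],e[2]-e[1];L=a if np.hypot(*a)>np.hypot(*b) else b
        ang=(np.degrees(np.arctan2(-L[0],L[1]))+90)%180-90  # yaw of long axis from +y
        out.append((ce[i].round().tolist(),int(st[i,4]),round(float(zt),4),np.round(r[0],1).tolist(),np.round(t.mean(0)*1000,1).tolist(),np.round(sorted(r[1]),1).tolist(),round(float(ang),1)))
    return out
E
python3 - <<'E'
from h import *
for n in ["top","side"]:
    c=np.load(f"pics/{n}0.npz");print(n)
    for o in seg(c,box=(.15,.95,-.5,.6)): print(*o)
c=np.load("pics/top0.npz");W=world(c)
for u,v in [(300,350),(300,210),(370,300),(500,200)]: print(W[v,u].round(4))
im=c["frame"][265:345,200:290,::-1]
cv2.imwrite("pics/crop1.png",cv2.resize(im,None,fx=6,fy=6,interpolation=2))
E
```

```text
top
[183.0, 112.0] 13056 0.2398 [864.0, 378.1] [869.5, 365.6] [44.3, 472.1] 20.7
[321.0, 107.0] 423 0.0221 [915.7, 33.7] [914.7, 35.6] [8.7, 154.2] 26.5
[359.0, 103.0] 260 0.0119 [927.0, -65.6] [923.6, -61.1] [19.8, 128.3] 26.9
[418.0, 100.0] 158 0.0159 [923.1, -210.4] [922.5, -210.6] [36.6, 37.7] 23.4
[94.0, 108.0] 40 0.2488 [842.0, 497.3] [842.4, 497.2] [2.6, 15.2] 23.6
[326.0, 162.0] 507 0.1059 [768.6, 25.7] [768.1, 25.6] [25.5, 25.7] 88.9
[376.0, 179.0] 56 0.0156 [727.1, -96.4] [726.9, -96.7] [13.1, 23.0] 2.5
[428.0, 232.0] 6572 0.0199 [589.2, -219.6] [588.6, -219.9] [166.0, 238.6] 4.6
[336.0, 210.0] 363 0.0541 [649.4, 4.5] [649.0, 4.8] [28.8, 29.9] 88.4
[158.0, 228.0] 343 0.012 [617.7, 447.8] [617.6, 448.3] [19.4, 145.2] 17.6
[256.0, 236.0] 2203 0.0239 [590.4, 201.9] [590.5, 201.6] [68.7, 195.0] -9.0
[337.0, 255.0] 153 0.0145 [538.7, 3.8] [538.3, 3.9] [34.7, 36.7] -1.7
[265.0, 277.0] 146 0.0213 [489.5, 183.7] [489.1, 182.6] [29.3, 32.2] -1.5
[232.0, 286.0] 541 0.0368 [469.8, 260.3] [469.6, 259.8] [57.6, 58.4] -1.5
[343.0, 298.0] 510 0.1127 [432.5, -1.0] [426.4, 6.2] [44.4, 52.5]
[... 1343 characters left out ...]
0, 264.0] 287 0.0158 [540.7, 6.3] [541.3, 7.7] [34.8, 40.8] -15.0
[519.0, 299.0] 188 0.0091 [842.3, -165.7] [840.5, -169.4] [7.1, 149.8] -29.2
[440.0, 281.0] 105 0.0142 [729.0, -96.0] [728.4, -96.0] [14.2, 27.5] -0.4
[533.0, 282.0] 40 0.0092 [886.9, -140.5] [886.7, -140.4] [6.7, 35.0] -23.0
[396.0, 359.0] 14430 0.0179 [591.7, -216.8] [589.9, -231.2] [167.7, 241.6] 4.8
[541.0, 310.0] 118 0.009 [861.2, -201.7] [861.2, -201.9] [7.6, 80.0] -22.9
[578.0, 302.0] 374 0.0154 [926.5, -207.4] [927.4, -207.8] [37.4, 39.6] -18.9
[272.0, 347.0] 754 0.0171 [416.9, -157.4] [416.4, -159.3] [36.7, 56.8] -24.1
[0.3098 0.1018 0.0022]
[ 0.6551  0.0945 -0.0022]
[ 0.4262 -0.0732 -0.0015]
[ 0.6652 -0.4054  0.0017]
```

View pics/crop1.png

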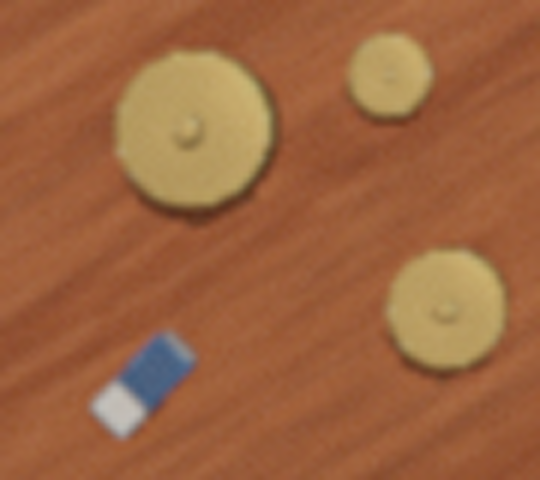

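```bash
cat >> h.py <<'E'
from scipy.spatial.transform import Rotation as R
def go(x,y,h=None,z=None,s=None):
    """h: heading of tool y (deg from +x). Prints turn about tool z, then shift in tool axes after the turn (cm)"""
    if s is None:
        from rig import state
        s=state()
    Rm=R.from_rotvec(s["orientation"]).as_matrix();p=np.array(s["position"])
    h0=np.degrees(np.arctan2(Rm[1,1],Rm[0,1]));tr=0 if h is None else -((h-h0+90)%180-90)
    Rn=Rm@R.from_rotvec([0,0,np.radians(tr)]).as_matrix()
    d=Rn.T@(np.array([x,y,p[2] if z is None else z])-p)*100
    print("at",p.round(4),"h0 %.1f tilt %.2f"%(h0,np.degrees(np.arccos(-Rm[2,2]))),"q6 %.2f t %.2f"%(s["q"][5],s["time"]),"turn %.1f"%tr,"shift cm",d.round(2),"gap %.4f"%s["finger_gap"])
E
python3 - <<'E'
from h import *
import rig;print(rig.nose_length if hasattr(rig,"nose_length") else [k for k in dir(rig) if k[0]!='_'])
C={n:np.load(f"pics/{n}0.npz") for n in ["top","side"]}
for n,c in C.items():
    W=world(c)
    def sel(x,y,r,a,b):
        m=(np.hypot(W[...,0]-x,W[...,1]-y)<r)&(W[...,2]>a)&(W[...,2]<b);return (W[m][:,:2]*1000).astype(np.float32)
    p=sel(.65,.005,.045,.02,.06);print(n,"ink",cv2.minAreaRect(p))
    p=sel(.434,0,.045,.08,.13);print("candle",cv2.minEnclosingCircle(p),len(p), p.min(0),p.max(0))
    p=sel(.397,.16,.035,.015,.028);print("pin",cv2.minEnclosingCircle(p))
    p=sel(.397,.16,.012,.03,.05);print("knob",p.mean(0),len(p))
    p=sel(.414,-.158,.05,.008,.03);print("mb",cv2.minAreaRect(p))
    p=sel(.368,.287,.05,.008,.03);print("er",cv2.minAreaRect(p))
go(.65,.005,0)
E
```

```text
0.019
top ink ((648.9432373046875, 4.687078475952148), (46.62598419189453, 46.01667022705078), 14.467021942138672)
candle ((436.94378662109375, -5.002542495727539), 28.401975631713867) 505 [409.99078  -32.063263] [463.59476   22.388838]
pin ((394.84979248046875, 160.5011749267578), 23.797744750976562)
knob [395.60782 159.3165 ] 10
mb ((414.3947448730469, -159.4678497314453), (53.24296569824219, 36.421546936035156), 65.32898712158203)
er ((366.52032470703125, 285.86627197265625), (19.376127243041992, 42.70397186279297), 43.055328369140625)
side ink ((651.1563720703125, 5.575733184814453), (46.51062774658203, 47.71577072143555), 17.407150268554688)
candle ((439.16253662109375, -4.718634605407715), 29.618432998657227) 1043 [411.07632  -34.248196] [467.08774   23.892805]
pin ((397.85687255859375, 161.95175170898438), 25.295673370361328)
knob [397.97922 161.36583] 13
mb ((416.8856201171875, -157.20230102539062), (56.664634704589844, 37.02485275268555), 64.77043914794922)
er ((369.4955749511719, 287.89324951171875), (22.37638282775879, 43.91895294189453), 39.37336349487305)
at [0.177  0.5206 0.2498] h0 71.2 tilt 0.06 q6 -0.07 t 0.10 turn 71.2 shift cm [-5.156e+01  4.730e+01  3.000e-02] gap 0.0856
```

```bash
python3 -m inch '{"delta_pos":[[0,0,0],[0,0,0],[0,0,0],[0,0,0],[0,0,0],[0,0,0]],"angular":[[0,0,9.2],[0,0,9.2],[0,0,9.2],[0,0,9.2],[0,0,9.2],[0,0,9.2]]}' 1
python3 -m inch '{"delta_pos":[[-5.2,2.6,0],[-5.2,2.6,0],[-5.2,2.6,0],[-5.2,2.6,0],[-5.2,2.6,0],[-5.2,2.6,0]],"angular":[[0,0,0],[0,0,0],[0,0,0],[0,0,0],[0,0,0],[0,0,0]]}'
python3 -m inch '{"delta_pos":[[-5.2,2.6,0],[-5.2,2.6,0],[-5.2,2.6,0],[-5.2,2.6,0],[-5.2,2.6,0],[-5.2,2.6,0],[0,0,0],[0,0,0]],"angular":[[0,0,0],[0,0,0],[0,0,0],[0,0,0],[0,0,0],[0,0,0],[0,0,0],[0,0,0]]}'
python3 -c "
from h import *
go(.65,.005,16,.024)"
```

```text
time: 0.85
position: [0.177, 0.5206, 0.2499]
orientation: [1.897, 2.504, -0.001]
ft_force: [0.7, 0.9, -1.0]
finger_gap: 0.0856
grip_force: 0.0
time: 1.6
position: [0.4141, 0.2622, 0.2502]
orientation: [-1.89, -2.509, 0.0]
ft_force: [1.0, 1.0, -0.3]
finger_gap: 0.0855
grip_force: 0.0
time: 2.6
position: [0.6488, 0.0073, 0.2497]
orientation: [-1.89, -2.508, 0.001]
ft_force: [-0.6, 0.6, 0.2]
finger_gap: 0.0855
grip_force: 0.0
at [0.6488 0.0073 0.2497] h0 16.0 tilt 0.07 q6 -0.32 t 2.60 turn 0.0 shift cm [-0.26  0.07 22.57] gap 0.0855
```

```bash
python3 -m inch '{"delta_pos":[[-0.26,0.07,5.5],[0,0,5.5],[0,0,5.5],[0,0,3],[0,0,2],[0,0,1],[0,0,0]],"angular":[[0,0,0],[0,0,0],[0,0,0],[0,0,0],[0,0,0],[0,0,0],[0,0,0]]}'
python3 -m inch '{"delta_pos":[[0,0,0],[0,0,0],[0,0,0],[0,0,0],[0,0,0],[0,0,0]],"angular":[[0,0,0],[0,0,0],[0,0,0],[0,0,0],[0,0,0],[0,0,0]]}' 0
python3 -c "
from h import *
go(.5905,-.2182,4.7,.12)"
```

```text
time: 3.48
position: [0.6507, 0.005, 0.0257]
orientation: [1.89, 2.509, 0.0]
ft_force: [-0.0, -0.1, 0.8]
finger_gap: 0.0851
grip_force: 0.0
time: 4.22
position: [0.6511, 0.0046, 0.0265]
orientation: [1.889, 2.508, 0.001]
ft_force: [-0.6, -0.0, 6.5]
finger_gap: 0.0449
grip_force: 62.4
at [0.6511 0.0046 0.0265] h0 16.0 tilt 0.10 q6 -0.33 t 4.22 turn 11.3 shift cm [-21.72  -7.85  -9.36] gap 0.0449
```

```bash
python3 -m inch '{"delta_pos":[[0,0,-5],[0,0,-5],[-4.34,-1.57,0],[-4.34,-1.57,0],[-4.34,-1.57,0],[-4.34,-1.57,0],[-4.34,-1.57,0],[0,0,0]],"angular":[[0,0,5.65],[0,0,5.65],[0,0,0],[0,0,0],[0,0,0],[0,0,0],[0,0,0],[0,0,0]]}'
python3 -m inch '{"delta_pos":[[0,0,0],[0,0,0]],"angular":[[0,0,0],[0,0,0]]}'
python3 - <<'E'
from h import *
from rig import *
go(.5905,-.2182,4.7,.043)
for n in ["top","side"]:
    c=camera(n);np.savez(f"pics/{n}1.npz",**c);cv2.imwrite(f"pics/{n}1.png",c["frame"][:,:,::-1])
E
```

```text
time: 5.22
position: [0.5892, -0.2208, 0.1254]
orientation: [2.132, 2.307, -0.0]
ft_force: [-0.2, 1.4, -0.9]
finger_gap: 0.0448
grip_force: 62.2
time: 5.48
position: [0.5905, -0.2169, 0.1253]
orientation: [-2.127, -2.312, -0.0]
ft_force: [0.8, 0.4, -0.9]
finger_gap: 0.045
grip_force: 62.2
at [ 0.5905 -0.2169  0.1253] h0 4.8 tilt 0.01 q6 -0.49 t 5.47 turn 0.1 shift cm [-0.13 -0.01  8.23] gap 0.0450
```

View pics/side1.png

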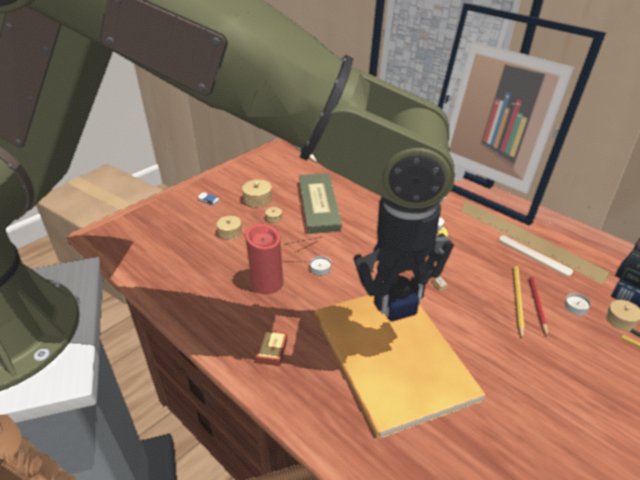

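The bottle hangs upright in the fingers at about (402,303) over the book, and nothing else has moved.

```bash
python3 -m inch '{"delta_pos":[[-0.13,0,3],[0,0,3],[0,0,1.5],[0,0,0.5],[0,0,0.2],[0,0,0],[0,0,0]],"angular":[[0,0,0],[0,0,0],[0,0,0],[0,0,0],[0,0,0],[0,0,0],[0,0,0]]}'
python3 -c "
from h import *
go(.5905,-.2182,4.7,.043)"
```

```text
time: 6.45
position: [0.5905, -0.2194, 0.044]
orientation: [2.127, 2.31, 0.001]
ft_force: [0.6, 0.0, 0.3]
finger_gap: 0.0451
grip_force: 62.2
at [ 0.5905 -0.2194  0.044 ] h0 4.7 tilt 0.06 q6 -0.50 t 6.45 turn 0.0 shift cm [0.12 0.01 0.1 ] gap 0.0451
```

```bash
python3 -m inch '{"delta_pos":[[0.1,0,0.12],[0,0,0],[0,0,0]],"angular":[[0,0,0],[0,0,0],[0,0,0]]}'
python3 -m inch '{"delta_pos":[[0,0,0],[0,0,0],[0,0,0],[0,0,0],[0,0,-5],[0,0,-5],[0,0,-6],[0,0,-3]],"angular":[[0,0,0],[0,0,0],[0,0,0],[0,0,0],[0,0,0],[0,0,0],[0,0,0],[0,0,0]]}' 1
python3 - <<'E'
from h import *
go(.438,-.005,4.7,.085)
E
```

```text
time: 6.82
position: [0.5905, -0.2187, 0.0429]
orientation: [2.127, 2.31, 0.0]
ft_force: [-2.4, -2.2, 5.4]
finger_gap: 0.0451
grip_force: 62.7
time: 7.82
position: [0.5907, -0.2185, 0.2359]
orientation: [2.125, 2.308, 0.002]
ft_force: [-0.5, 1.1, -0.7]
finger_gap: 0.0856
grip_force: 0.0
at [ 0.5907 -0.2185  0.2359] h0 4.7 tilt 0.25 q6 -0.49 t 7.83 turn 0.0 shift cm [ 22.56 -13.52  14.99] gap 0.0856
```

```bash
python3 -m inch '{"delta_pos":[[4.5,-2.7,0],[4.5,-2.7,0],[4.5,-2.7,0],[4.5,-2.7,0],[4.5,-2.7,0],[0,0,0],[0,0,0]],"angular":[[0,0,0],[0,0,0],[0,0,0],[0,0,0],[0,0,0],[0,0,0],[0,0,0]]}'
python3 - <<'E'
from h import *
from rig import *
go(.438,-.005,4.7,.085)
for n in ["top","side"]:
    c=camera(n);np.savez(f"pics/{n}2.npz",**c)
    W=world(c);m=(np.hypot(W[...,0]-.59,W[...,1]+.218)<.05)&(W[...,2]>.028)&(W[...,2]<.08)
    p=(W[m][:,:2]*1000).astype(np.float32);print(n,len(p),cv2.minAreaRect(p) if len(p) else 0)
E
```

```text
time: 8.7
position: [0.4375, -0.0053, 0.2324]
orientation: [2.127, 2.311, 0.001]
ft_force: [0.6, -0.9, -0.6]
finger_gap: 0.0854
grip_force: 0.0
at [ 0.4375 -0.0053  0.2324] h0 4.7 tilt 0.05 q6 -0.18 t 8.70 turn 0.0 shift cm [ 0.03  0.04 14.74] gap 0.0854
top 395 ((588.68896484375, -218.03114318847656), (45.921783447265625, 46.386661529541016), 4.548736572265625)
side 1120 ((591.0535278320312, -217.7076416015625), (46.174232482910156, 46.564205169677734), 4.775670051574707)
```

```bash
python3 -m inch '{"delta_pos":[[0,0,4],[0,0,4],[0,0,3],[0,0,2],[0,0,1.6],[0,0,0]],"angular":[[0,0,0],[0,0,0],[0,0,0],[0,0,0],[0,0,0],[0,0,0]]}'
python3 -m inch '{"delta_pos":[[0,0,0],[0,0,0],[0,0,0],[0,0,0],[0,0,0],[0,0,0]],"angular":[[0,0,0],[0,0,0],[0,0,0],[0,0,0],[0,0,0],[0,0,0]]}' 0
python3 -m inch '{"delta_pos":[[0,0,-3],[0,0,-2.5],[0,0,0],[0,0,0]],"angular":[[0,0,0],[0,0,0],[0,0,0],[0,0,0]]}'
python3 - <<'E'
from h import *
from rig import *
go(.5836,-.1385,4.7)
for n in ["top","side"]:
    c=camera(n);np.savez(f"pics/{n}3.npz",**c)
    f=c["frame"].astype(int)
    W=world(c);m=(np.hypot(W[...,0]-.438,W[...,1]+.005)<.06)&(W[...,2]>.065)&(W[...,2]<.12)&(f[...,0]>2*f[...,1])
    p=(W[m][:,:2]*1000).astype(np.float32);print(n,len(p),cv2.minEnclosingCircle(p) if len(p) else 0,p.min(0),p.max(0))
E
```

```text
time: 9.55
position: [0.4369, -0.0057, 0.085]
orientation: [-2.128, -2.308, 0.002]
ft_force: [0.2, -0.4, -0.4]
finger_gap: 0.0855
grip_force: 0.0
time: 10.3
position: [0.4377, -0.0054, 0.0871]
orientation: [2.127, 2.31, 0.001]
ft_force: [-0.5, -1.4, 5.6]
finger_gap: 0.055
grip_force: 63.0
time: 10.8
position: [0.4367, -0.0052, 0.1403]
orientation: [-2.128, -2.31, 0.001]
ft_force: [-0.4, -0.0, -4.4]
finger_gap: 0.0549
grip_force: 65.2
at [ 0.4367 -0.0052  0.1403] h0 4.7 tilt 0.05 q6 -0.18 t 10.80 turn 0.0 shift cm [-1.449e+01  1.354e+01 -1.000e-02] gap 0.0549Traceback (most recent call last):
  File "<stdin>", line 8, in <module>
    return umr_minimum(a, axis, None, out, keepdims, initial, where)
ValueError: zero-size array to reduction operation minimum which has no identity
```

```bash
python3 -m inch '{"delta_pos":[[-2.9,2.7,0],[-2.9,2.7,0],[-2.9,2.7,0],[-2.9,2.7,0],[-2.9,2.7,0],[0,0,0],[0,0,0],[0,0,0]],"angular":[[0,0,0],[0,0,0],[0,0,0],[0,0,0],[0,0,0],[0,0,0],[0,0,0],[0,0,0]]}'
python3 - <<'E'
from h import *
from rig import *
from scipy.optimize import least_squares
go(.5836,-.1385,4.7,.104)
c=camera("side");np.savez("pics/side3.npz",**c);cv2.imwrite("pics/side3.png",c["frame"][60:420,160:640,::-1])
f=c["frame"].astype(int)
W=world(c);m=(np.hypot(W[...,0]-.584,W[...,1]+.138)<.07)&(W[...,2]>.05)&(W[...,2]<.10)&(f[...,0]>2*f[...,1])
p=W[m][:,:2];print(len(p));print(least_squares(lambda a:np.hypot(*(p-a).T)-.028,[.584,-.138],loss="soft_l1",f_scale=.001).x)
E
```

```text
time: 11.85
position: [0.5831, -0.138, 0.1407]
orientation: [-2.127, -2.311, 0.001]
ft_force: [0.3, 0.1, -2.2]
finger_gap: 0.0552
grip_force: 65.5
at [ 0.5831 -0.138   0.1407] h0 4.8 tilt 0.05 q6 -0.38 t 11.85 turn 0.1 shift cm [-0.06  0.05  3.67] gap 0.0552
232
[ 0.58500731 -0.136291  ]
```

View pics/side3.png

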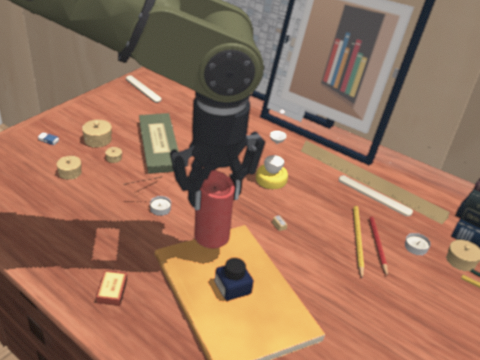

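The candle hangs upright at about crop (213,215), and the bottle stands mid-book at (235,280).

```bash
python3 -m inch '{"delta_pos":[[-0.1,0,1.5],[0,0,1.2],[0,0,0.7],[0,0,0.25],[0,0,0.1],[0,0,0],[0,0,0]],"angular":[[0,0,0],[0,0,0],[0,0,0],[0,0,0],[0,0,0],[0,0,0],[0,0,0]]}'
python3 -c "
from h import *
go(.5836,-.1385,4.7,.103)"
```

```text
time: 12.78
position: [0.5838, -0.1396, 0.1038]
orientation: [2.128, 2.311, 0.0]
ft_force: [-0.5, 0.2, -2.1]
finger_gap: 0.055
grip_force: 65.5
at [ 0.5838 -0.1396  0.1038] h0 4.7 tilt 0.03 q6 -0.38 t 12.78 turn 0.0 shift cm [ 0.11 -0.01  0.08] gap 0.0550
```

```bash
python3 -m inch '{"delta_pos":[[0.05,0,0.1],[0,0,0],[0,0,0]],"angular":[[0,0,0],[0,0,0],[0,0,0]]}'
python3 -m inch '{"delta_pos":[[0,0,0],[0,0,0],[0,0,0],[0,0,0],[0,0,-4],[0,0,-5],[0,0,-4],[0,0,0]],"angular":[[0,0,0],[0,0,0],[0,0,0],[0,0,0],[0,0,0],[0,0,0],[0,0,0],[0,0,0]]}' 1
python3 -m inch '{"delta_pos":[[5.2,-2.7,0],[5.2,-2.7,0],[5.2,-2.7,0],[5.2,-2.7,0],[5.2,-2.7,0],[5.2,-2.7,0],[0,0,0],[0,0,0]],"angular":[[0,0,0],[0,0,0],[0,0,0],[0,0,0],[0,0,0],[0,0,0],[0,0,0],[0,0,0]]}'
python3 - <<'E'
from h import *
from rig import *
from scipy.optimize import least_squares
go(.3965,.161,4.7,.023)
for n in ["top","side"]:
    c=camera(n);np.savez(f"pics/{n}4.npz",**c)
    W=world(c);m=(np.hypot(W[...,0]-.584,W[...,1]+.138)<.045)&(W[...,2]>.10)&(W[...,2]<.15)
    p=(W[m][:,:2]*1000).astype(np.float32);print(n,len(p),cv2.minEnclosingCircle(p) if len(p) else 0)
    m=(np.hypot(W[...,0]-.59,W[...,1]+.218)<.04)&(W[...,2]>.028)&(W[...,2]<.08)
    p=(W[m][:,:2]*1000).astype(np.float32);print(n,len(p),cv2.minAreaRect(p) if len(p) else 0)
E
```

```text
time: 13.15
position: [0.5839, -0.1394, 0.1036]
orientation: [2.127, 2.31, 0.0]
ft_force: [-3.3, -1.5, 6.1]
finger_gap: 0.0549
grip_force: 66.1
time: 14.15
position: [0.5846, -0.1393, 0.236]
orientation: [2.125, 2.307, 0.004]
ft_force: [-0.5, -0.6, 0.2]
finger_gap: 0.0855
grip_force: 0.0
time: 15.15
position: [0.3966, 0.1583, 0.2321]
orientation: [-2.127, -2.311, 0.001]
ft_force: [-0.2, -0.3, 0.1]
finger_gap: 0.0855
grip_force: 0.0
at [0.3966 0.1583 0.2321] h0 4.7 tilt 0.04 q6 0.21 t 15.15 turn 0.0 shift cm [ 0.27  0.03 20.91] gap 0.0855
top 519 ((582.5625610351562, -139.2031707763672), 28.780990600585938)
top 391 ((588.7457275390625, -217.6324005126953), (46.37193298339844, 45.2545280456543), 4.373368263244629)
side 1190 ((584.4341430664062, -137.36981201171875), 29.865272521972656)
side 1120 ((590.8277587890625, -218.05203247070312), (45.90509033203125, 45.85116195678711), 3.7758617401123047)
```

```bash
python3 -m inch '{"delta_pos":[[0.27,0.03,5.5],[0,0,5.5],[0,0,5],[0,0,3],[0,0,1.5],[0,0,0.4],[0,0,0]],"angular":[[0,0,0],[0,0,0],[0,0,0],[0,0,0],[0,0,0],[0,0,0],[0,0,0]]}'
python3 -m inch '{"delta_pos":[[0,0,0],[0,0,0],[0,0,0],[0,0,0],[0,0,0],[0,0,0]],"angular":[[0,0,0],[0,0,0],[0,0,0],[0,0,0],[0,0,0],[0,0,0]]}' 0
python3 -m inch '{"delta_pos":[[0,0,-5],[0,0,-6],[0,0,-6],[0,0,-3],[0,0,0]],"angular":[[0,0,0],[0,0,0],[0,0,0],[0,0,0],[0,0,0]]}'
python3 -c "
from h import *
go(.5965,-.298,4.7,.039)"
```

```text
time: 16.12
position: [0.3972, 0.1612, 0.0243]
orientation: [2.128, 2.31, 0.001]
ft_force: [-0.7, 0.9, -0.3]
finger_gap: 0.0852
grip_force: 0.0
time: 16.88
position: [0.3969, 0.1614, 0.0245]
orientation: [2.128, 2.311, 0.001]
ft_force: [-4.2, -2.2, 14.2]
finger_gap: 0.0446
grip_force: 59.3
time: 17.5
position: [0.3972, 0.1615, 0.2257]
orientation: [2.126, 2.309, 0.006]
ft_force: [-0.1, -0.1, -1.1]
finger_gap: 0.0446
grip_force: 62.4
at [0.3972 0.1615 0.2257] h0 4.7 tilt 0.26 q6 0.22 t 17.50 turn 0.0 shift cm [-47.45  16.02  18.69] gap 0.0446
```

```bash
python3 -m inch '{"delta_pos":[[-5.3,1.78,0],[-5.3,1.78,0],[-5.3,1.78,0],[-5.3,1.78,0],[-5.3,1.78,0],[-5.3,1.78,0],[-5.3,1.78,0],[-5.3,1.78,0]],"angular":[[0,0,0],[0,0,0],[0,0,0],[0,0,0],[0,0,0],[0,0,0],[0,0,0],[0,0,0]]}'
python3 -m inch '{"delta_pos":[[-5.1,1.78,0],[0,0,4],[0,0,4],[0,0,3],[0,0,0],[0,0,0]],"angular":[[0,0,0],[0,0,0],[0,0,0],[0,0,0],[0,0,0],[0,0,0]]}'
python3 - <<'E'
from h import *
from rig import *
go(.5964,-.2976,4.7,.0415)
c=camera("side");cv2.imwrite("pics/side5.png",c["frame"][120:480,160:640,::-1])
f=c["frame"].astype(int)
W=world(c);m=(np.hypot(W[...,0]-.596,W[...,1]+.298)<.05)&(W[...,2]>.065)&(W[...,2]<.115)&(f[...,0]>f[...,2]*1.4)&(f[...,0]>90)
p=W[m][:,:2]*1000;print(len(p),p.min(0),p.max(0))
E
```

```text
time: 18.5
position: [0.5735, -0.2512, 0.2217]
orientation: [-2.127, -2.309, 0.001]
ft_force: [0.4, 0.1, -0.2]
finger_gap: 0.0444
grip_force: 62.4
time: 19.25
position: [0.5956, -0.2991, 0.1144]
orientation: [2.127, 2.31, 0.0]
ft_force: [0.4, -0.2, -0.2]
finger_gap: 0.0448
grip_force: 62.4
at [ 0.5956 -0.2991  0.1144] h0 4.7 tilt 0.05 q6 -0.60 t 19.25 turn 0.0 shift cm [0.15 0.08 7.29] gap 0.0448
754 [ 561.45317045 -321.81828394] [ 633.9400375  -276.59068194]
```

View pics/side5.png

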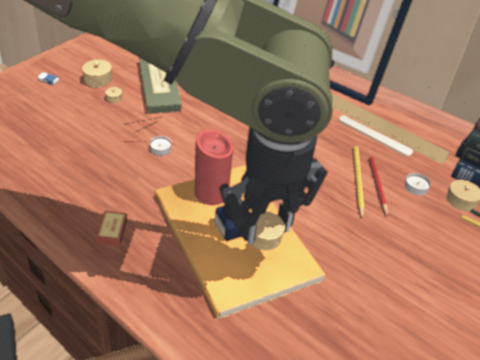

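The tin hangs level at crop (266,232), centred in the grip and to the right of the bottle.

```bash
python3 -m inch '{"delta_pos":[[0.15,0.08,2.5],[0,0,2.5],[0,0,1.4],[0,0,0.5],[0,0,0.3],[0,0,0],[0,0,0]],"angular":[[0,0,0],[0,0,0],[0,0,0],[0,0,0],[0,0,0],[0,0,0],[0,0,0]]}'
python3 -c "
from h import *
go(.5964,-.2976,4.7,.0405)"
```

```text
time: 20.18
position: [0.5963, -0.2975, 0.0422]
orientation: [2.128, 2.31, 0.0]
ft_force: [-0.6, -0.6, 0.4]
finger_gap: 0.0446
grip_force: 62.4
at [ 0.5963 -0.2975  0.0422] h0 4.7 tilt 0.05 q6 -0.60 t 20.18 turn 0.0 shift cm [-0.01  0.01  0.17] gap 0.0446
```

```bash
python3 -m inch '{"delta_pos":[[0,0,0.14],[0,0,0],[0,0,0]],"angular":[[0,0,0],[0,0,0],[0,0,0]]}'
python3 -m inch '{"delta_pos":[[0,0,0],[0,0,0],[0,0,0],[0,0,0],[0,0,-4],[0,0,-5],[0,0,-6],[0,0,-3]],"angular":[[0,0,0],[0,0,0],[0,0,0],[0,0,0],[0,0,0],[0,0,0],[0,0,0],[0,0,0]]}' 1
python3 -m inch '{"delta_pos":[[0,0,0],[0,0,0],[0,0,0],[1.28,-5.56,0],[1.28,-5.56,0],[1.28,-5.56,0],[1.28,-5.56,0],[0,0,0]],"angular":[[0,0,9.73],[0,0,9.73],[0,0,9.73],[0,0,0],[0,0,0],[0,0,0],[0,0,0],[0,0,0]]}'
python3 - <<'E'
from h import *
from rig import *
c=camera("top");np.savez("pics/top6.npz",**c);c2=camera("side");np.savez("pics/side6.npz",**c2)
go(.4155,-.1585,-24.5,.019)
for c in (c,c2):
    W=world(c);m=(np.hypot(W[...,0]-.5964,W[...,1]+.2976)<.04)&(W[...,2]>.028)&(W[...,2]<.06)
    p=(W[m][:,:2]*1000).astype(np.float32);print(len(p),cv2.minEnclosingCircle(p) if len(p) else 0, W[m][:,2].max())
E
```

```text
time: 20.55
position: [0.5963, -0.2975, 0.0411]
orientation: [2.127, 2.31, 0.0]
ft_force: [-3.0, 1.3, 6.3]
finger_gap: 0.0445
grip_force: 63.1
time: 21.55
position: [0.5965, -0.2977, 0.2241]
orientation: [2.125, 2.308, 0.002]
ft_force: [0.0, -0.0, -0.0]
finger_gap: 0.0855
grip_force: 0.0
time: 22.55
position: [0.4127, -0.157, 0.2205]
orientation: [2.641, 1.701, 0.0]
ft_force: [0.1, 0.2, 0.5]
finger_gap: 0.0855
grip_force: 0.0
at [ 0.4152 -0.1588  0.2209] h0 -24.5 tilt 0.11 q6 -0.02 t 22.65 turn 0.0 shift cm [ 0.04 -0.03 20.19] gap 0.0856
328 ((595.0733642578125, -297.9718017578125), 24.253833770751953) 0.05455284954741768
939 ((596.9578247070312, -295.6854553222656), 24.68979835510254) 0.05235936309871714
```

```bash
python3 -m inch '{"delta_pos":[[0.04,-0.03,5.5],[0,0,5.5],[0,0,4.5],[0,0,2.7],[0,0,1.5],[0,0,0.4],[0,0,0.1],[0,0,0]],"angular":[[0,0,0],[0,0,0],[0,0,0],[0,0,0],[0,0,0],[0,0,0],[0,0,0],[0,0,0]]}'
python3 -m inch '{"delta_pos":[[0,0,0],[0,0,0],[0,0,0],[0,0,0],[0,0,0],[0,0,0]],"angular":[[0,0,0],[0,0,0],[0,0,0],[0,0,0],[0,0,0],[0,0,0]]}' 0
python3 -c "
from h import *
go(.5917,.203,-9,.12)"
```

```text
time: 23.65
position: [0.4152, -0.1584, 0.019]
orientation: [2.641, 1.699, 0.001]
ft_force: [-0.1, -1.0, -0.6]
finger_gap: 0.0855
grip_force: 0.0
time: 24.4
position: [0.4149, -0.1582, 0.0187]
orientation: [2.641, 1.7, 0.0]
ft_force: [-2.3, 2.1, 8.5]
finger_gap: 0.0346
grip_force: 60.7
at [ 0.4149 -0.1582  0.0187] h0 -24.5 tilt 0.03 q6 -0.02 t 24.40 turn -15.5 shift cm [ 38.44  11.82 -10.13] gap 0.0346
```

```bash
python3 -m inch '{"delta_pos":[[0,0,-5.5],[0,0,-5],[5.5,1.69,0],[5.5,1.69,0],[5.5,1.69,0],[5.5,1.69,0],[5.5,1.69,0],[5.5,1.69,0]],"angular":[[0,0,-7.75],[0,0,-7.75],[0,0,0],[0,0,0],[0,0,0],[0,0,0],[0,0,0],[0,0,0]]}'
python3 -m inch '{"delta_pos":[[5.4,1.69,0],[0,0,0],[0,0,0],[0,0,0]],"angular":[[0,0,0],[0,0,0],[0,0,0],[0,0,0]]}'
python3 - <<'E'
from h import *
from rig import *
go(.5917,.203,-9,.0397)
for n in ["top","side"]:
    c=camera(n);cv2.imwrite(f"pics/{n}7.png",cv2.resize(c["frame"][130:330,120:400,::-1],None,fx=2,fy=2))
E
```

```text
time: 25.4
position: [0.5668, 0.1539, 0.1232]
orientation: [2.388, 2.041, -0.0]
ft_force: [1.5, -0.3, -0.3]
finger_gap: 0.0348
grip_force: 60.2
time: 25.9
position: [0.5912, 0.2017, 0.1233]
orientation: [-2.39, -2.039, 0.0]
ft_force: [-0.2, -0.5, 0.4]
finger_gap: 0.0346
grip_force: 60.2
at [0.5912 0.2017 0.1233] h0 -9.0 tilt 0.01 q6 0.43 t 25.90 turn -0.0 shift cm [0.14 0.03 8.36] gap 0.0346
```

View pics/side7.png

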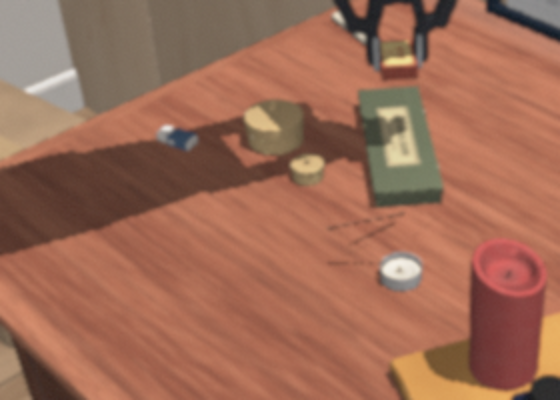

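The matchbox is held level at crop (400,60), above the pencil tin. I'll lower it.

```bash
python3 -m inch '{"delta_pos":[[0.14,0.03,3],[0,0,2.7],[0,0,1.5],[0,0,0.7],[0,0,0.3],[0,0,0],[0,0,0]],"angular":[[0,0,0],[0,0,0],[0,0,0],[0,0,0],[0,0,0],[0,0,0],[0,0,0]]}'
python3 -c "
from h import *
go(.5917,.203,-9,.0397)"
```

```text
time: 26.88
position: [0.5922, 0.2041, 0.0419]
orientation: [2.388, 2.041, 0.001]
ft_force: [-0.6, -0.0, -0.2]
finger_gap: 0.0351
grip_force: 60.2
at [0.5922 0.2041 0.0419] h0 -9.0 tilt 0.06 q6 0.43 t 26.88 turn 0.0 shift cm [-0.12 -0.03  0.22] gap 0.0351
```

```bash
python3 -m inch '{"delta_pos":[[-0.06,0,0.18],[0,0,0.03],[0,0,0]],"angular":[[0,0,0],[0,0,0],[0,0,0]]}'
python3 -m inch '{"delta_pos":[[0,0,0],[0,0,0],[0,0,0],[0,0,0],[0,0,-4],[0,0,-5],[0,0,-6],[0,0,0]],"angular":[[0,0,0],[0,0,0],[0,0,0],[0,0,0],[0,0,0],[0,0,0],[0,0,0],[0,0,0]]}' 1
python3 -m inch '{"delta_pos":[[0,0,0],[0,0,0],[0,0,0],[0,0,0],[0,0,0],[0,0,0]],"angular":[[0,0,-10.1],[0,0,-10.1],[0,0,-10.1],[0,0,-10.1],[0,0,-10.1],[0,0,0]]}'
python3 -m inch '{"delta_pos":[[5.28,-2.8,0],[5.28,-2.8,0],[5.28,-2.8,0],[5.28,-2.8,0],[0,0,0],[0,0,0]],"angular":[[0,0,0],[0,0,0],[0,0,0],[0,0,0],[0,0,0],[0,0,0]]}'
python3 - <<'E'
from h import *
from rig import *
C=[camera("top"),camera("side")]
go(.368,.287,41.5,.0205)
for c in C:
    W=world(c);f=c["frame"]
    def rect(x,y,r,a,b):
        m=(np.hypot(W[...,0]-x,W[...,1]-y)<r)&(W[...,2]>a)&(W[...,2]<b);p=(W[m][:,:2]*1000).astype(np.float32)
        if len(p)<5: print("none");return
        print(len(p),cv2.minAreaRect(p),p.mean(0))
    rect(.592,.203,.045,.030,.045);rect(.368,.287,.04,.008,.02);rect(.591,.203,.12,.016,.029)
E
```

```text
time: 27.25
position: [0.5921, 0.2035, 0.0398]
orientation: [2.388, 2.041, 0.001]
ft_force: [-2.1, 0.2, 5.8]
finger_gap: 0.0343
grip_force: 60.8
time: 28.25
position: [0.5934, 0.2039, 0.1944]
orientation: [2.385, 2.039, 0.012]
ft_force: [-0.3, 0.2, 0.6]
finger_gap: 0.0856
grip_force: 0.0
time: 29.0
position: [0.5916, 0.2033, 0.1881]
orientation: [-1.291, -2.863, 0.001]
ft_force: [-0.2, -0.9, 0.2]
finger_gap: 0.0849
grip_force: 0.0
time: 29.75
position: [0.3684, 0.2873, 0.1891]
orientation: [1.293, 2.863, 0.0]
ft_force: [-0.1, -0.4, -0.9]
finger_gap: 0.0853
grip_force: 0.0
at [0.3688 0.287  0.1889] h0 41.4 tilt 0.01 q6 -0.14 t 29.85 turn -0.1 shift cm [ 0.06 -0.06 16.84] gap 0.0852
332 ((590.5516357421875, 201.75022888183594), (52.977596282958984, 36.69749069213867), 80.69334411621094) [590.10046 201.5967 ]
139 ((367.03192138671875, 285.480712890625), (19.147579193115234, 43.398338317871094), 44.15751647949219) [366.86047 285.40817]
1921 ((549.5125732421875, 208.90048217773438), (195.68418884277344, 151.83033752441406), 80.76883697509766) [583.43823 200.65952]
289 ((593.685546875, 204.23487854003906), (59.12749099731445, 37.44823455810547), 81.43138885498047) [592.1851  201.06932]
117 ((370.12347412109375, 287.78857421875), (22.122163772583008, 46.44113540649414), 47.136024475097656) [370.2833  285.78348]
1625 ((550.103759765625, 209.77447509765625), (200.42279052734375, 155.71327209472656), 81.12123107910156) [579.35266 190.2333 ]
```

```bash
python3 -m inch '{"delta_pos":[[0,-0.05,5.5],[0,0,5],[0,0,3],[0,0,2],[0,0,1],[0,0,0.3],[0,0,0]],"angular":[[0,0,-1.6],[0,0,0],[0,0,0],[0,0,0],[0,0,0],[0,0,0],[0,0,0]]}'
python3 -m inch '{"delta_pos":[[0,0,0],[0,0,0],[0,0,0],[0,0,0],[0,0,0],[0,0,0],[0,0,0]],"angular":[[0,0,0],[0,0,0],[0,0,0],[0,0,0],[0,0,0],[0,0,0],[0,0,0]]}' 0
python3 -c "
from h import *
go(.592,.2032,-9.1,.14)"
```

```text
time: 30.72
position: [0.368, 0.287, 0.0215]
orientation: [1.25, 2.882, 0.001]
ft_force: [-0.3, -0.1, 0.2]
finger_gap: 0.0854
grip_force: 0.0
time: 31.6
position: [0.3678, 0.2871, 0.0215]
orientation: [1.249, 2.882, 0.001]
ft_force: [-1.6, -1.8, 6.4]
finger_gap: 0.0183
grip_force: 59.3
at [0.3678 0.2871 0.0215] h0 43.1 tilt 0.03 q6 -0.17 t 31.60 turn 52.2 shift cm [ -4.73  23.47 -11.84] gap 0.0183
```

```bash
python3 -m inch '{"delta_pos":[[0,0,-6],[0,0,-6],[0,0,0],[0,0,0],[0,0,0],[0,0,0]],"angular":[[0,0,0],[0,0,10.44],[0,0,10.44],[0,0,10.44],[0,0,10.44],[0,0,10.44]]}'
python3 -m inch '{"delta_pos":[[-1.18,5.87,0],[-1.18,5.87,0],[-1.18,5.87,0],[-1.18,5.87,0],[0,0,3],[0,0,1.5],[0,0,0],[0,0,0]],"angular":[[0,0,0],[0,0,0],[0,0,0],[0,0,0],[0,0,0],[0,0,0],[0,0,0],[0,0,0]]}'
python3 - <<'E'
from h import *
from rig import *
go(.592,.2032,-9.1,.059)
c=camera("side");cv2.imwrite("pics/side8.png",cv2.resize(c["frame"][80:260,220:420,::-1],None,fx=3,fy=3))
E
```

```text
time: 32.35
position: [0.3675, 0.2869, 0.1411]
orientation: [2.396, 2.032, -0.0]
ft_force: [0.3, -0.1, 0.2]
finger_gap: 0.0182
grip_force: 58.9
time: 33.35
position: [0.5921, 0.2038, 0.0973]
orientation: [2.389, 2.039, 0.002]
ft_force: [0.1, -0.4, 0.5]
finger_gap: 0.0177
grip_force: 58.9
at [0.5921 0.2038 0.0973] h0 -9.0 tilt 0.08 q6 0.43 t 33.35 turn 0.1 shift cm [-0.07 -0.01  3.83] gap 0.0177
```

View pics/side8.png

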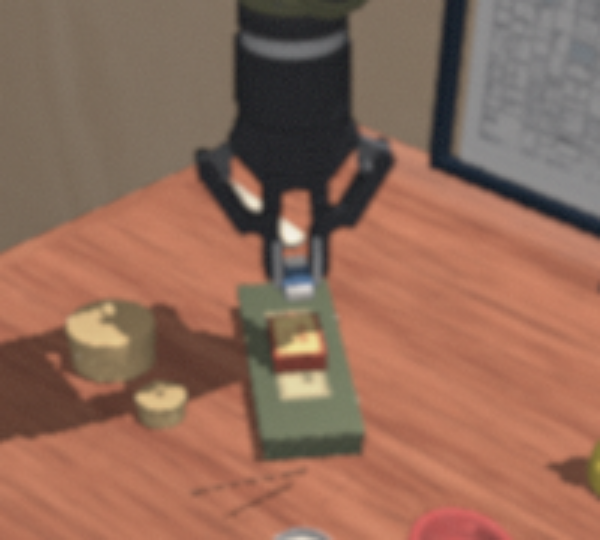

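The eraser is in the fingers at crop (298,283), and the matchbox lies on the tin at (298,345).

```bash
python3 -m inch '{"delta_pos":[[-0.06,0,1.8],[0,0,1.2],[0,0,0.5],[0,0,0.2],[0,0,0],[0,0,0],[0,0,0]],"angular":[[0,0,0],[0,0,0],[0,0,0],[0,0,0],[0,0,0],[0,0,0],[0,0,0]]}'
python3 -c "
from h import *
go(.592,.2032,-9.1,.0585)"
```

```text
time: 34.28
position: [0.5921, 0.2027, 0.0594]
orientation: [2.39, 2.039, 0.001]
ft_force: [0.4, 0.3, -1.1]
finger_gap: 0.0183
grip_force: 58.9
at [0.5921 0.2027 0.0594] h0 -9.1 tilt 0.03 q6 0.43 t 34.27 turn 0.0 shift cm [ 0.04 -0.01  0.09] gap 0.0183
```

```bash
python3 -m inch '{"delta_pos":[[0.03,0,0.1],[0,0,0],[0,0,0]],"angular":[[0,0,0],[0,0,0],[0,0,0]]}'
python3 -m inch '{"delta_pos":[[0,0,0],[0,0,0],[0,0,0],[0,0,0],[0,0,-4],[0,0,-5],[0,0,-6],[0,0,0]],"angular":[[0,0,0],[0,0,0],[0,0,0],[0,0,0],[0,0,0],[0,0,0],[0,0,0],[0,0,0]]}' 1
python3 -m inch '{"delta_pos":[[3,-5,0],[3,-5,0],[3,-5,0],[3,-5,0],[0,0,0],[0,0,0]],"angular":[[0,0,0],[0,0,0],[0,0,0],[0,0,0],[0,0,0],[0,0,0]]}'
python3 - <<'E'
from h import *
from rig import *
for n in ["top","side"]:
    c=camera(n);cv2.imwrite(f"pics/{n}9.png",c["frame"][:,:,::-1]);W=world(c)
    def rect(x,y,r,a,b):
        m=(np.hypot(W[...,0]-x,W[...,1]-y)<r)&(W[...,2]>a)&(W[...,2]<b);p=(W[m][:,:2]*1000).astype(np.float32)
        print(len(p),np.round(np.hstack(cv2.minAreaRect(p)),1) if len(p)>5 else 0)
    rect(.592,.203,.045,.030,.06);rect(.592,.203,.04,.044,.06)
    for o in seg(c,box=(.35,.8,-.4,.3)): print(*o)
E
```

```text
time: 34.65
position: [0.5919, 0.203, 0.0581]
orientation: [-2.39, -2.039, 0.0]
ft_force: [-0.6, -0.5, -0.2]
finger_gap: 0.0183
grip_force: 58.9
time: 35.65
position: [0.5934, 0.2035, 0.2135]
orientation: [2.387, 2.036, 0.012]
ft_force: [-0.1, -0.1, -0.2]
finger_gap: 0.0854
grip_force: 0.0
time: 36.4
position: [0.4136, 0.3528, 0.2077]
orientation: [2.39, 2.039, -0.001]
ft_force: [-0.3, 0.1, -0.3]
finger_gap: 0.0854
grip_force: 0.0
332 [590.3 202.2  53.7  36.4  81. ]
135 [590.2 202.   43.2  19.5  81.1]
[326.0, 162.0] 509 0.1066 [768.8, 25.7] [768.2, 25.7] [25.6, 26.8] 88.8
[376.0, 179.0] 59 0.0151 [726.6, -96.5] [727.0, -96.6] [13.8, 22.7] -1.7
[428.0, 232.0] 6561 0.1145 [582.4, -138.5] [582.5, -138.8] [55.1, 56.1] 0.0
[257.0, 236.0] 2201 0.0457 [587.3, 200.8] [589.9, 200.8] [28.1, 48.2] -14.4
[337.0, 255.0] 153 0.0143 [538.7, 3.8] [538.6, 3.9] [34.7, 36.8] -1.5
[265.0, 277.0] 147 0.0216 [489.4, 182.9] [488.9, 182.6] [29.2, 31.3] -2.1
[232.0, 286.0] 538 0.0371 [469.8, 260.5] [469.5, 260.4] [57.7, 58.5] -1.2
313 [593.2 204.   59.   36.8  82. ]
112 [593.2 204.3  44.2  19.8  81.2]
[320.0, 202.0] 1864 0.0459 [592.9, 202.4] [591.9, 198.4] [19.9, 48.3] -9.3
[257.0, 192.0] 629 0.0351 [472.3, 264.1] [472.0, 259.5] [61.6, 61.8] 22.9
[438.0, 196.0] 155 0.1052 [772.4, 28.3] [771.2, 26.9] [27.7, 32.0] -35.1
[274.0, 213.0] 176 0.0197 [492.4, 185.4] [491.8, 183.0] [31.2, 34.1] -21.3
[432.0, 232.0] 767 0.0536 [769.0, 24.3] [768.0, 22.7] [33.2, 36.6] 53.3
[394.0, 351.0] 15975 0.1132 [584.7, -138.2] [583.6, -138.3] [56.2, 56.7] 84.2
[320.0, 264.0] 288 0.0154 [540.9, 7.0] [540.1, 8.2] [34.8, 40.2] -14.9
[440.0, 281.0] 104 0.014 [729.2, -94.7] [728.8, -95.6] [14.1, 26.8] 5.0
```

View pics/top9.png

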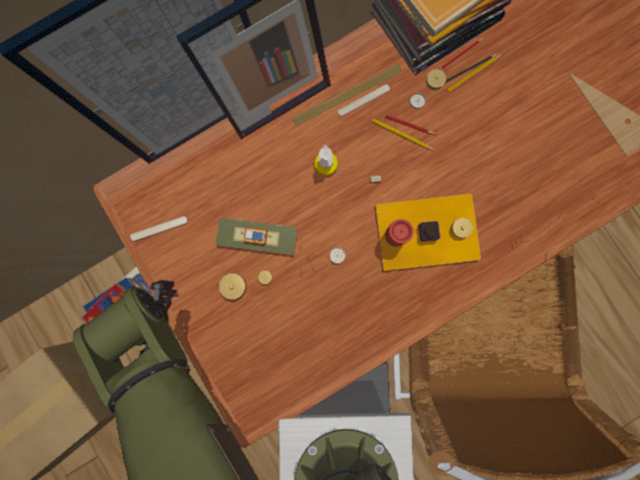

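View pics/side9.png

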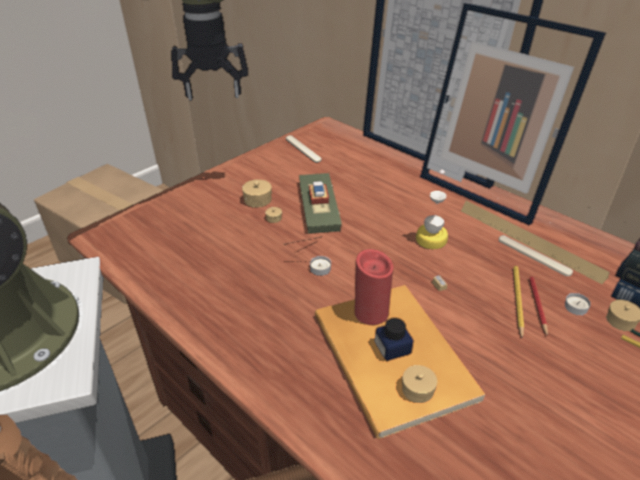

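In the top view the candle (400,232), bottle (429,232) and pin tin (462,228) stand in line on the book. The matchbox and eraser are stacked centred on the pencil tin at (256,237), the bystanders haven't moved, and the arm is clear.

```bash
python3 -c "
from rig import *
print(finish_job())"
```

```text
the job is handed in; nothing more can be done
None
```

The still life is set up and handed in. By the cameras, everything is within 1–2 mm of where you asked, the hourglass, tea light and sharpener haven't moved, and the job took about 36 s of the 112 s allowed.

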